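# Mesh the splined clutch rotor into the drum hub and hold it home

### The job

Take the splined gear rotor out of the wooden stand, turn it until its splines mesh with the grooves of the hub in the clutch drum, and slide it fully home, its gear flush on top of the hub, against the return spring underneath. Finish still holding it pressed fully home (the spring pushes it back up if you let go), so that a mate could fit the snap ring; leave the plain rotor in the stand and the bottle and jar where they are.

Things in the scene. Friction and masses are not known exactly. Their poses are not given: they have to be found in the camera images.
- rotor: Loose steel rotor, 0.4 to 0.7 kg, 100 mm tall, stem down in either hole of the stand; told from the plain rotor by its toothed gear and splined stem. Origin: centre of the stem's foot, z up. Pilot nose 16 mm in diameter (z 0-12 mm), then six splines (z 12-40 mm; 32 mm over them, core 22 mm, each 6 mm wide, lower ends rounded), one along +x and then every 60 degrees.
- rotor_shoulder (a point): Centre of the flat underside of the rotor's gear, 40 mm above the foot. The gear is 68 mm in diameter, 16 mm thick.
- rotor_head (a point): Centre of the rotor's rectangular head: 78 mm above the foot, same axes as the rotor. The head (z 56-100 mm above the foot) is 36 mm along x and 24 mm along y; grip it from above across the 24 mm, fingers closing along the rotor's y.
- plain_rotor: Bystander: a loose rotor of the same height and head, but with a smooth disc 62 mm in diameter and a plain round stem 32 mm in diameter, in the other hole of the stand. Origin: centre of the stem's foot.
- stand: Fixed wooden stand 85 x 210 x 60 mm (x, y, z): a 10 mm top plate on two end walls, with two 37 mm holes 55 mm either side of the centre along its y. A rotor's gear or disc rests on the top; the stem's foot hangs 20 mm above the table and the rotor must rise 40 mm to come free. Origin: centre of the underside. Stand and drum may swap sides of the table.
- drum: Fixed steel clutch drum: an open round pan 136 mm in diameter, 52 mm high over its castellated rim, 118 mm inside, with the splined hub at its centre. The hub can turn in the drum but is stiff (0.25 N m); its start angle varies. Origin: centre of the underside; z up.
- hub_mouth (a point): Centre of the hub's mouth, in its top face, 60 mm above the table. Turns with the hub: its x axis lies along one of six grooves, every 60 degrees. Hub: steel ring about 52 mm outside, bore 25 mm between the lands, grooves 8 mm wide, 39 mm across. Splines enter within about 4 degrees. Rotor home = shoulder flush on this face, foot 40 mm below it.
- seat (a joint): Spring-loaded seat (brass disc 21 mm in diameter) down in the hub's bore; the rotor's nose meets it 30 mm below the mouth. Value: how far it is pressed down, m: 0 free, 0.010 with the rotor home. Its spring pushes up with 9 N at 0 and 17 N at 0.010, more than any rotor weighs, so the rotor rises if let go.
- oil_bottle: Bystander: loose grey bottle, 60 mm in diameter, 100 mm tall, beyond the work on the left. Origin: centre of the underside.
- grease_jar: Bystander: loose jar, 76 mm in diameter, 70 mm tall, beyond the work on the right. Origin: centre of the underside.
There are look-alikes about, which are no part of the job. What is shaped like the rotor but blue is not meant.

How it is judged:
By the outcome, as a careful person would: the job done as asked, in the order asked, and still so for the second after the job is handed in, while the arm keeps its last pose, push and grip.
It also fails if it takes over 45 s, if anything falls off the work surface, if the arm or the gripper's body presses on something with over 40 N, if the wrist force passes 120 N, or if a joint passes its speed limit or range.

### The arm

A 7-joint arm with a two-finger parallel gripper is mounted at the origin on the work surface. World frame = base frame: x ahead of the robot, y to its left, z up, the work surface at z = 0. Lengths are in mm, angles in rad, forces in N, time in s.
With the tool pointing down it reaches from about 400 to 875 mm from the base axis. Payload 4.4 kg.
Tool frame: the origin (TCP) lies midway between the tips of the shut fingers; the grasp point (between the pads) lies 19 mm behind it; z points along the fingers, y is the line along which they close (so a half turn about z gives the same grasp; the last joint's range is limited). The gripper opens to 85 mm and grips with 20 to 120 N. Pads are 22 mm wide; open, the fingers measure 114 mm over their backs; the gripper's body (76 mm by 85 mm) begins 54 mm behind the grasp point. The pads swing forward as they close: fully open they stand 13 mm farther back than shut.
Start: joints at [-1.24, 0.628, 0.038, 1.517, -0.027, 0.996, -0.02], TCP at [251.183, 599.521, 231.313] pointing down, gripper open.
Joint ranges: [-3.06, 3.06], [-0.37, 2.12], [-1.25, 1.32], [0.18, 2.47], [-1.1, 4.24], [0.23, 1.98], [-2.94, 2.94]. Speed limits (rad/s): [2.57, 2.57, 3.14, 3.14, 3.14, 3.14, 3.14].

### API

Orientations are given as [roll, pitch, yaw] about the fixed x, y, z axes, in that order (R = Rz(yaw) Ry(pitch) Rx(roll)).
In Python, from cell import read_state, get_image, finish_job gives the robot as it stands.
- The arm moves only by the tool send_rows, never from a script. Its argument "series" is a list of rows, each an object of numbers: "ax", "ay", "az": the turn, a rotation vector about the tool's x, y, z in rad; "dx", "dy", "dz": the shift along the tool's x, y, z in cm; "hand": the closure, from 0 (fully open) to 1 (shut). In form: [{"ax": .., "ay": .., "az": .., "dx": .., "dy": .., "dz": .., "hand": ..}, ...]. A call has 1 to 10 rows; each row is the pose to reach, as a shift and turn from the pose commanded when the call began, along the tool's axes at that moment; what a row does not reach only later rows make up. A row lasts 1/10 s, in which the tool goes at most 50 mm and 8.59 degrees, less where a joint would pass 70% of its speed; a pose out of reach is approached as far as the arm can. A call with a gripper value outside its range is refused whole. The fingers move at their own pace and stop on an object; the grip force is fixed at half the most. Time passes only in rows, so rows that repeat a pose let the fingers close. It gives the time, the measured TCP pose, the force, the opening and the grip force at its end, in the units of the state.
- read_state(): the state, without advancing time (a new reading comes with each control period).
- get_image(name): name is "side" or "top" or "wrist"; returns a dict with "pixels" (480x640x3 uint8, red, green, blue), "mtx" (3x3 intrinsics, pixels), "k1" (the pictures are not rectified: a ray, as slopes to the right and down, at radius r is drawn at 1 + k1 r^2 times it, then the intrinsics apply), "R" (3x3) and "t" (3): a world point X has camera coordinates R X + t. Camera axes: x right, y down, z forward; pixel columns grow to the right and rows downward; lengths in mm; the calibration is good to about 2 mm. A picture is of the moment at which its call begins. There is no depth.
- finish_job(): hands the job in; it is judged then, once.
The state is a dict: "clock": time; "qpos": joint angles; "qd": joint speeds; "tau": joint torques, N m; "eef_pos": TCP position; "tool_rot": TCP orientation; "force": force on the tool from outside, world axes, zero at the start; "torque": the same for the moment, N m; "width": finger opening in mm; "gripper_force": force on a finger pad.
Only numpy, scipy, OpenCV 4.12 (cv2) and the standard library are available. Lean on these libraries where they do the work, as an engineer would, in place of code of your own. Each camera call takes 0.05 s, during which the arm holds its last target. There are 200 camera calls.

## Working session

There is one attempt and no reset: what is moved stays moved. The work goes in short steps, Python scripts to look and compute and a tool call to move; the robot and the scene stay as the last step left them, time stands still between calls to the robot, and variables do not carry over. Pictures are saved under pics/ and viewed, at most 10 in all, crops included, and the job is handed in when it is done.

Besides the shell and the picture viewer there is one more tool, called after "Call:" as name(argument=value, ...) on one line, values as JSON. send_rows: Moves the arm, as the interface text tells. Its arguments: {"type":"object","properties":{"series":{"type":"array","items":{"type":"object","properties":{"ax":{"type":"number"},"ay":{"type":"number"},"az":{"type":"number"},"dx":{"type":"number"},"dy":{"type":"number"},"dz":{"type":"number"},"hand":{"type":"number"}}}}},"required":["series"]}

```bash
mkdir -p pics; cat > h.py <<'E'
import numpy as np, cv2
from cell import read_state, get_image, finish_job
def und(im,uv):
    K=np.array(im["mtx"]);p=np.atleast_2d(np.array(uv,float))
    d=np.array([im["k1"],0,0,0,0],float)
    return cv2.undistortPoints(p[:,None],K,d,None,None,(3,100,1e-10))[:,0] if hasattr(cv2,'x') else cv2.undistortPointsIter(p[:,None],K,d,None,None,(3,100,1e-10))[:,0]
def ray(im,uv):
    s=und(im,uv);R=np.array(im["R"]);t=np.array(im["t"]).ravel()
    return -R.T@t, np.c_[s,np.ones(len(s))]@R
def plane(im,uv,z):
    c,d=ray(im,uv); return c+d*((z-c[2])/d[:,2])[:,None]
def proj(im,X):
    R=np.array(im["R"]);c=np.atleast_2d(X)@R.T+np.array(im["t"]).ravel()
    s=c[:,:2]/c[:,2:];s=s*(1+im["k1"]*(s**2).sum(1))[:,None];K=np.array(im["mtx"])
    return s@K[:2,:2].T+K[:2,2]
def save(im,n): cv2.imwrite("pics/"+n,im["pixels"][:,:,::-1])
E
python3 - <<'E'
from h import *
s=read_state();print({k:np.round(v,3).tolist() for k,v in s.items()})
for n in("top","side"):
    im=get_image(n);save(im,n+"0.png");np.save(n+"0.npy",im,allow_pickle=True);R=np.array(im["R"]);print(n,np.round(-R.T@np.array(im["t"]).ravel()),im["k1"],np.round(R,2).tolist(),np.array(im["mtx"]).tolist())
E
```

```text
{'clock': 0.0, 'qpos': [-1.24, 0.629, 0.038, 1.518, -0.027, 0.996, -0.02], 'qd': [0.0, 0.002, 0.0, -0.001, -0.001, 0.001, -0.002], 'tau': [-0.0, -56.339, 1.226, -19.345, 0.011, 0.011, 0.0], 'eef_pos': [250.959, 598.944, 230.403], 'tool_rot': [-3.14, 0.0, 2.745], 'force': [0.325, -0.688, 0.743], 'torque': [-0.007, -0.015, -0.026], 'gripper_force': 0.0, 'width': 85.405}
top [ 371.  -10. 1211.] 0.0545220677447971 [[-0.02, -1.0, -0.01], [-0.99, 0.02, -0.15], [0.15, 0.0, -0.99]] [[589.3472032284726, 0.0, 322.1076516514811], [0.0, 589.3472032284726, 242.5262119644653], [0.0, 0.0, 1.0]]
side [ 109. -800.  900.] -0.20373318615476352 [[0.88, -0.48, -0.0], [-0.32, -0.59, -0.74], [0.35, 0.65, -0.67]] [[599.8175151612921, 0.0, 322.9686271468647], [0.0, 599.8175151612921, 232.6634307270301], [0.0, 0.0, 1.0]]
```

View pics/top0.png

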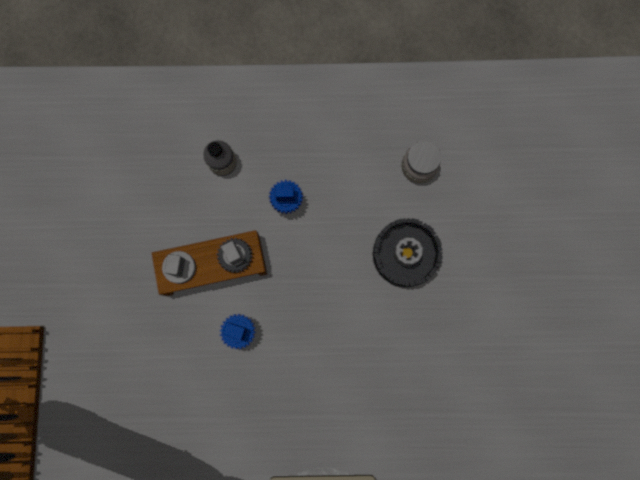

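View pics/side0.png

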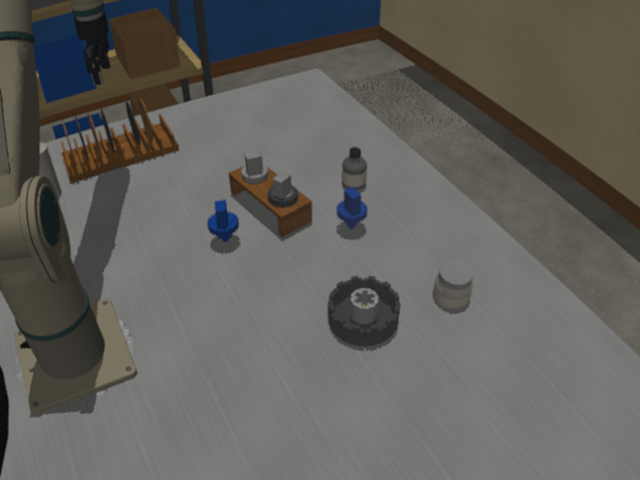

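Top view: geared rotor at about (237,254), plain rotor at (178,266), drum hub at (407,252), blue look-alikes at (286,197) and (238,332). I'll enlarge the rotor and hub.

```bash
python3 - <<'E'
from h import *
im=np.load("top0.npy",allow_pickle=True).item();p=im["pixels"]
a=cv2.resize(p[230:280,210:265],(396,360),interpolation=cv2.INTER_CUBIC);b=cv2.resize(p[228:278,380:435],(396,360),interpolation=cv2.INTER_CUBIC)
v=np.hstack([a,b]).astype(float)*1.5
cv2.imwrite("pics/crop0.png",np.clip(v,0,255).astype(np.uint8)[:,:,::-1])
print("gear c at z76",plane(im,[[237,254]],76),"hub z60",plane(im,[[408,251]],60), "drum",plane(im,[[407,252]],52))
hsv=cv2.cvtColor(p,cv2.COLOR_RGB2HSV);g=hsv[...,2]
for nm,(x0,y0,x1,y1),th in(("head",(215,235,258,275),None),("hub",(390,233,425,268),None)):
    sub=p[y0:y1,x0:x1].astype(int);m=((sub.min(2)>130)).astype(np.uint8)
    n,l,st,c=cv2.connectedComponentsWithStats(m);print(nm,st[1:].tolist(),(c[1:]+[x0,y0]).round(1).tolist(),np.percentile(sub.max(2),[10,50,90,99]))
m=(hsv[228:278,380:435]);y=((m[...,0]>12)&(m[...,0]<35)&(m[...,1]>120)).astype(np.uint8);M=cv2.moments(y,True);print("seat",M["m10"]/M["m00"]+380,M["m01"]/M["m00"]+228,M["m00"])
E
```

```text
gear c at z76 [[526.98403564 158.50332294  76.        ]] hub z60 [[ 529.53118762 -175.75294968   60.        ]] drum [[ 528.66489646 -174.8511314    52.        ]]
head [] [] [ 44.  85. 106. 114.]
hub [] [] [ 38.  50. 107. 118.]
seat 407.22093023255815 252.2093023255814 86.0
```

View pics/crop0.png

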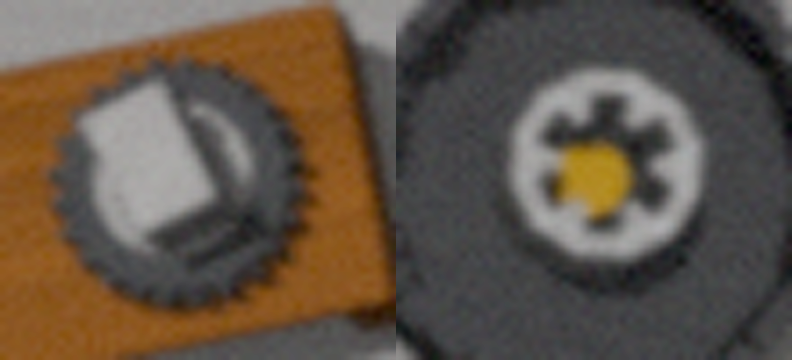

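Head's long axis lies about 26° in world, one hub groove about -4°, rotor near (524,162), hub near (529,-175). Moving above the rotor and turning to match.

Call:
send_rows(series=[{"dx": -42, "dy": -29.8, "dz": -1, "az": -0.855, "hand": 0}, {"dx": -42, "dy": -29.8, "dz": -1, "az": -0.855, "hand": 0}, {"dx": -42, "dy": -29.8, "dz": -1, "az": -0.855, "hand": 0}, {"dx": -42, "dy": -29.8, "dz": -1, "az": -0.855, "hand": 0}, {"dx": -42, "dy": -29.8, "dz": -1, "az": -0.855, "hand": 0}, {"dx": -42, "dy": -29.8, "dz": -1, "az": -0.855, "hand": 0}, {"dx": -42, "dy": -29.8, "dz": -1, "az": -0.855, "hand": 0}, {"dx": -42, "dy": -29.8, "dz": -1, "az": -0.855, "hand": 0}, {"dx": -42, "dy": -29.8, "dz": -1, "az": -0.855, "hand": 0}, {"dx": -42, "dy": -29.8, "dz": -1, "az": -0.855, "hand": 0}])

```text
invalid input at $.series[0]: expected keys ax, ay, az, dx, dy, dz, hand
```

Call:
send_rows(series=[{"ax": 0, "ay": 0, "dx": -42, "dy": -29.8, "dz": -1, "az": -0.855, "hand": 0}, {"ax": 0, "ay": 0, "dx": -42, "dy": -29.8, "dz": -1, "az": -0.855, "hand": 0}, {"ax": 0, "ay": 0, "dx": -42, "dy": -29.8, "dz": -1, "az": -0.855, "hand": 0}, {"ax": 0, "ay": 0, "dx": -42, "dy": -29.8, "dz": -1, "az": -0.855, "hand": 0}, {"ax": 0, "ay": 0, "dx": -42, "dy": -29.8, "dz": -1, "az": -0.855, "hand": 0}, {"ax": 0, "ay": 0, "dx": -42, "dy": -29.8, "dz": -1, "az": -0.855, "hand": 0}, {"ax": 0, "ay": 0, "dx": -42, "dy": -29.8, "dz": -1, "az": -0.855, "hand": 0}, {"ax": 0, "ay": 0, "dx": -42, "dy": -29.8, "dz": -1, "az": -0.855, "hand": 0}, {"ax": 0, "ay": 0, "dx": -42, "dy": -29.8, "dz": -1, "az": -0.855, "hand": 0}, {"ax": 0, "ay": 0, "dx": -42, "dy": -29.8, "dz": -1, "az": -0.855, "hand": 0}])

```text
clock: 1.1
eef_pos: [516.0, 173.1, 240.9]
tool_rot: [3.141, -0.0, -2.683]
force: [1.9, 0.4, 0.9]
width: 85.5
gripper_force: 0.0
```

Call:
send_rows(series=[{"ax": 0, "ay": 0, "az": 0, "dx": 0, "dy": 0, "dz": 0, "hand": 0}, {"ax": 0, "ay": 0, "az": 0, "dx": 0, "dy": 0, "dz": 0, "hand": 0}, {"ax": 0, "ay": 0, "az": 0, "dx": 0, "dy": 0, "dz": 0, "hand": 0}])

```text
clock: 1.4
eef_pos: [514.6, 176.3, 240.8]
tool_rot: [3.14, -0.001, -2.682]
force: [-0.9, 1.2, -0.3]
width: 85.5
gripper_force: 0.0
```

```bash
python3 - <<'E'
from h import *
s=read_state();print(s["eef_pos"],s["tool_rot"],s["qpos"])
im=get_image("wrist");save(im,"wrist0.png");np.save("wrist0.npy",im,allow_pickle=True)
R=np.array(im["R"]);print(-R.T@np.array(im["t"]).ravel(),R.round(2).tolist(),im["k1"])
E
```

```text
[514.56116032 176.32554389 240.75205117] [ 3.14048438e+00 -6.84165351e-04 -2.68185210e+00] [-0.26050684  0.46899804 -0.17637037  1.79984507  0.10148266  0.88228794
  1.5477005 ]
[444.36148117 142.26561833 382.67972724] [[-0.44, 0.9, 0.0], [0.86, 0.42, 0.3], [0.27, 0.13, -0.95]] 0.013207813617601774
```

View pics/wrist0.png

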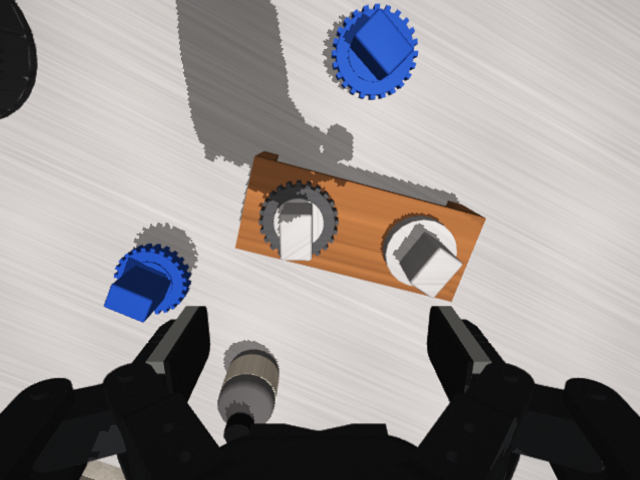

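Wrist view: geared rotor's head top at about (282–312, 221–261), gear centred near (299,219); the head is nearly aligned with the fingers.

```bash
python3 - <<'E'
from h import *
im=np.load("wrist0.npy",allow_pickle=True).item();p=im["pixels"]
g=p.min(2);print(g[225:275:6,270:326:5])
hsv=cv2.cvtColor(p,cv2.COLOR_RGB2HSV)
m=((g>200)&(hsv[...,1]<40)).astype(np.uint8);w=np.zeros_like(m);w[200:275,262:336]=1;m&=w
n,l,st,c=cv2.connectedComponentsWithStats(m);print(st.tolist())
c4=np.array([[282,221],[312,222],[311.5,261],[282,261]],float);W=plane(im,c4,120);print(W.round(1),W.mean(0))
e=np.diff(np.r_[W,W[:1]],axis=0);print(np.linalg.norm(e,axis=1),np.degrees(np.arctan2(e[:,1],e[:,0])))
# gear: dark ring
print("gear",plane(im,[[299,219]],76))
cv2.imwrite("pics/wc.png",cv2.resize(p[170:275,250:350],(600,600*105//100),interpolation=cv2.INTER_CUBIC)[:600,:,::-1])
E
```

```text
[[ 92 217 181 220 224 226 227 228 202 229 227  95]
 [ 90 150 169 222 224 227 227 227 201 228 229  95]
 [ 97  96 161 224 226 224 224 221 200 229  98  98]
 [ 75  94 153 221 223 221 223 220 197  96  98  99]
 [ 73  72 135 219 218 221 218 227 203  96  87  93]
 [ 62  62 112 219 212 224 227 219 196  73  62  62]
 [205 205 211 200 107  63  63  69  65  69  70  70]
 [200 209 211 205 204 213 208 213 178  92  59  62]
 [206 204 207 203 214 206 204 208 211 209 210 209]]
[[0, 0, 640, 480, 304980], [313, 205, 10, 36, 265], [275, 213, 4, 17, 46], [281, 216, 30, 44, 1162], [276, 231, 2, 2, 3], [278, 234, 1, 1, 1], [262, 256, 74, 19, 743]]
[[517.7 149.7 120. ]
 [508.8 169.5 120. ]
 [536.  182.4 120. ]
 [545.8 162.6 120. ]] [527.08951774 166.03612674 120.        ]
[21.7031798  30.15411663 22.05560652 30.9040486 ] [ 114.3549423    25.34928874  -63.68613514 -155.30438565]
gear [[522.08482629 163.05241515  76.        ]]
```

View pics/wc.png

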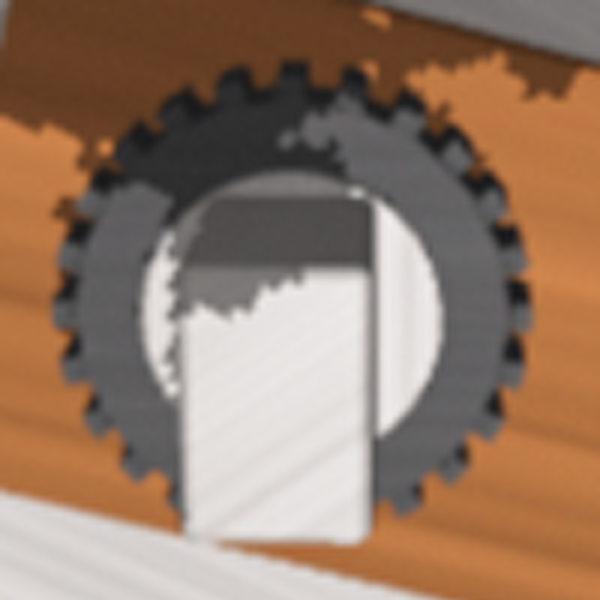

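```bash
python3 - <<'E'
from h import *
im=np.load("wrist0.npy",allow_pickle=True).item()
W=plane(im,[[280.3,214.7],[312,214.7],[312,260.3],[281,260.3]],120);c=W.mean(0);print(c)
e=np.diff(np.r_[W,W[:1]],axis=0);print(np.linalg.norm(e,axis=1),np.degrees(np.arctan2(e[:,1],e[:,0])))
print("gear",plane(im,[[298.7,218.3]],76))
s=read_state();from scipy.spatial.transform import Rotation as Ro
R=Ro.from_euler("xyz",s["tool_rot"]).as_matrix();print("R",R.round(3).tolist(),"d tool cm",R.T@(np.r_[c[:2],92-13+6]-s["eef_pos"])/10)
print(np.degrees(s["tool_rot"][2]))
E
```

```text
[524.73084183 164.47356245 120.        ]
[22.80434937 35.02119334 23.16324333 35.01762608] [ 116.33166941   26.05950509  -63.68592164 -154.52777373]
gear [[521.64780624 162.56441729  76.        ]]
R [[-0.896, -0.445, -0.001], [-0.445, 0.896, 0.001], [0.0, 0.001, -1.0]] d tool cm [-0.37815775 -1.57693123 15.58259812]
-153.59464953119252
```

Call:
send_rows(series=[{"ax": 0, "ay": 0, "az": 0, "dx": -0.25, "dy": -1.53, "dz": 3, "hand": 0}, {"ax": 0, "ay": 0, "az": 0, "dx": -0.25, "dy": -1.53, "dz": 7, "hand": 0}, {"ax": 0, "ay": 0, "az": 0, "dx": -0.25, "dy": -1.53, "dz": 10, "hand": 0}, {"ax": 0, "ay": 0, "az": 0, "dx": -0.25, "dy": -1.53, "dz": 13, "hand": 0}, {"ax": 0, "ay": 0, "az": 0, "dx": -0.25, "dy": -1.53, "dz": 15, "hand": 0}, {"ax": 0, "ay": 0, "az": 0, "dx": -0.25, "dy": -1.53, "dz": 15.8, "hand": 0}, {"ax": 0, "ay": 0, "az": 0, "dx": -0.25, "dy": -1.53, "dz": 15.8, "hand": 0}, {"ax": 0, "ay": 0, "az": 0, "dx": -0.25, "dy": -1.53, "dz": 15.8, "hand": 0}])

```text
clock: 2.25
eef_pos: [524.8, 163.5, 83.8]
tool_rot: [3.141, 0.001, -2.682]
force: [0.3, -0.6, -0.7]
width: 85.9
gripper_force: 0.0
```

Call:
send_rows(series=[{"ax": 0, "ay": 0, "az": 0, "dx": 0, "dy": 0, "dz": 0, "hand": 0.4}, {"ax": 0, "ay": 0, "az": 0, "dx": 0, "dy": 0, "dz": 0, "hand": 0.6}, {"ax": 0, "ay": 0, "az": 0, "dx": 0, "dy": 0, "dz": 0, "hand": 1}, {"ax": 0, "ay": 0, "az": 0, "dx": 0, "dy": 0, "dz": 0, "hand": 1}, {"ax": 0, "ay": 0, "az": 0, "dx": 0, "dy": 0, "dz": 0, "hand": 1}, {"ax": 0, "ay": 0, "az": 0, "dx": 0, "dy": 0, "dz": 0, "hand": 1}, {"ax": 0, "ay": 0, "az": 0, "dx": 0, "dy": 0, "dz": 0, "hand": 1}, {"ax": 0, "ay": 0, "az": 0, "dx": 0, "dy": 0, "dz": 0, "hand": 1}])

```text
clock: 3.05
eef_pos: [524.6, 162.6, 83.5]
tool_rot: [-3.142, 0.001, -2.684]
force: [-1.6, -0.2, 5.3]
width: 23.5
gripper_force: 60.1
```

Call:
send_rows(series=[{"ax": 0, "ay": 0, "az": 0, "dx": 0, "dy": 0, "dz": -2, "hand": 1}, {"ax": 0, "ay": 0, "az": 0, "dx": 0, "dy": 0, "dz": -5, "hand": 1}, {"ax": 0, "ay": 0, "az": 0, "dx": 0, "dy": 0, "dz": -9, "hand": 1}, {"ax": 0, "ay": 0, "az": 0, "dx": 0, "dy": 0, "dz": -13.7, "hand": 1}, {"ax": 0, "ay": 0, "az": 0.15, "dx": 1.7, "dy": -4.6, "dz": -13.7, "hand": 1}, {"ax": 0, "ay": 0, "az": 0.3, "dx": 3.4, "dy": -9.2, "dz": -13.7, "hand": 1}, {"ax": 0, "ay": 0, "az": 0.45, "dx": 5.1, "dy": -13.8, "dz": -13.7, "hand": 1}, {"ax": 0, "ay": 0, "az": 0.525, "dx": 6.8, "dy": -18.4, "dz": -13.7, "hand": 1}, {"ax": 0, "ay": 0, "az": 0.525, "dx": 8.0, "dy": -21.5, "dz": -13.7, "hand": 1}, {"ax": 0, "ay": 0, "az": 0.525, "dx": 8.7, "dy": -23.3, "dz": -13.7, "hand": 1}])

```text
clock: 4.05
eef_pos: [548.0, -89.6, 218.7]
tool_rot: [-3.139, -0.003, 3.07]
force: [0.1, 0.1, -6.0]
width: 24.1
gripper_force: 60.0
```

Call:
send_rows(series=[{"ax": 0, "ay": 0, "az": 0, "dx": 0, "dy": 0, "dz": 0, "hand": 1}, {"ax": 0, "ay": 0, "az": 0, "dx": 0, "dy": 0, "dz": 0, "hand": 1}, {"ax": 0, "ay": 0, "az": 0, "dx": 0, "dy": 0, "dz": 0, "hand": 1}])

```text
clock: 4.35
eef_pos: [548.9, -83.3, 219.3]
tool_rot: [3.14, -0.002, 3.077]
force: [-0.3, 0.4, -6.1]
width: 23.3
gripper_force: 60.1
```

```bash
python3 - <<'E'
from h import *
s=read_state();print(s["eef_pos"],s["tool_rot"],s["qpos"],s["force"])
im=get_image("wrist");save(im,"wrist1.png");im["s"]=s;np.save("wrist1.npy",im,allow_pickle=True)
print("hub px",proj(im,[529,-175,60]))
E
```

```text
[548.86561449 -83.31062247 219.27209387] [ 3.14044578e+00 -1.82045001e-03  3.07660765e+00] [ 0.11400019  0.50664185 -0.01972058  1.79747573  0.01139422  0.83944587
  1.59493983] [-0.271543    0.37549675 -6.07793329]
hub px [[204.6693985  203.52364944]]
```

View pics/wrist1.png

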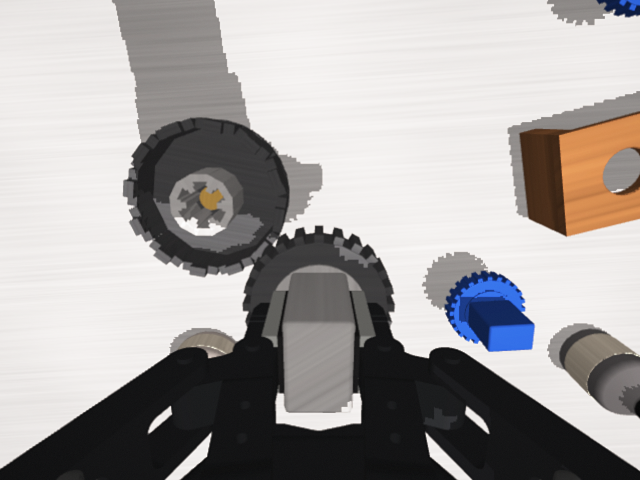

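Hub mouth near (203,204) with the seat at (211,198); held head's top face about x 285–352, y 306–411. Enlarging the hub and the held head.

```bash
python3 - <<'E'
from h import *
im=np.load("wrist1.npy",allow_pickle=True).item();p=im["pixels"]
a=cv2.resize(p[165:240,163:243],(480,450),interpolation=cv2.INTER_CUBIC);b=cv2.resize(p[220:420,240:400],(320,400),interpolation=cv2.INTER_CUBIC)
v=np.zeros((450,800,3),np.uint8);v[:,:480]=a;v[:400,480:]=b
v=(255*(v/255.)**0.6).astype(np.uint8)
cv2.imwrite("pics/wc1.png",v[:,:,::-1])
E
```

```text
(no output)
```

View pics/wc1.png

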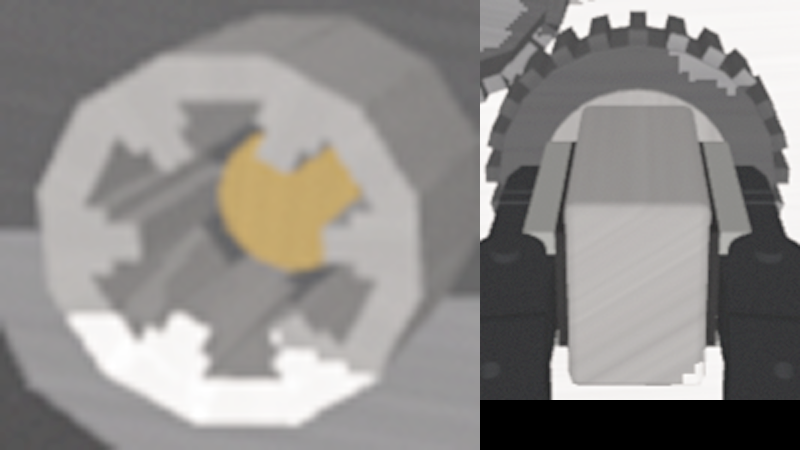

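```bash
python3 - <<'E'
from h import *
from scipy.spatial.transform import Rotation as Ro
im=np.load("wrist1.npy",allow_pickle=True).item();s=im["s"]
g=np.array([[221,103],[348,177],[358,313],[244,377],[115,307],[103,173]])/6+[163,165]-0.4
W=plane(im,g,60);c=W.mean(0);v=W-c;print("hub",c,np.linalg.norm(v,axis=1).round(1),(np.degrees(np.arctan2(v[:,1],v[:,0]))%60).round(1))
t=np.array([[566,205],[710,205],[705,383],[570,383]])/2+[0,220]-[240,0]
t=t-0.25
for z in(36.5,):
  H=plane(im,t,s["eef_pos"][2]+z);h=H.mean(0);e=np.diff(np.r_[H,H[:1]],axis=0)
  print("head",h,np.linalg.norm(e,axis=1).round(1),np.degrees(np.arctan2(e[:,1],e[:,0])).round(1))
R=Ro.from_euler("xyz",s["tool_rot"]).as_matrix()
print("head rel TCP in tool",R.T@(h-s["eef_pos"]),"yaw",np.degrees(s["tool_rot"][2]))
print("need tool mm, hub-head", R.T@(c-h), "hub-tcp",R.T@(c-s["eef_pos"]))
E
```

```text
hub [ 530.11217859 -178.01246815   60.        ] [19.1 18.9 19.1 19.  19.1 19. ] [55.2 55.1 55.4 56.1 54.4 55.9]
head [ 543.286526   -161.75399363  255.77209387] [22.4 34.7 22.7 34.6] [ 86.  -14.  -94.3 165.5]
head rel TCP in tool [  0.53970208 -78.59818476 -36.58924407] yaw 176.27663342615185
need tool mm, hub-head [ 11.73431252 -17.30422809 195.77406305] hub-tcp [ 12.2740146  -95.90241285 159.18481898]
```

```bash
python3 - <<'E'
from h import *
from scipy.spatial.transform import Rotation as Ro
im=np.load("wrist1.npy",allow_pickle=True).item();s=im["s"]
t=np.array([[566,205],[710,205],[705,383],[570,383]])/2+[0,220]-0.25
H=plane(im,t,s["eef_pos"][2]+36.5);h=H.mean(0);e=np.diff(np.r_[H,H[:1]],axis=0)
print("head",h,np.linalg.norm(e,axis=1).round(1),np.degrees(np.arctan2(e[:,1],e[:,0])).round(1))
R=Ro.from_euler("xyz",s["tool_rot"]).as_matrix()
print(R.T@(h-s["eef_pos"]))
# gear disc: topmost tooth tips row & width, at z=foot+56
gz=s["eef_pos"][2]-63.5+56
print("gear far edge rel",R.T@(plane(im,[[319,226.5],[245,300],[394,300]],gz)-s["eef_pos"]).T)
E
```

```text
head [548.6752762  -83.30665649 255.77209387] [22.8 34.3 23.1 34.3] [ 86.3  -3.5 -93.7 175.9]
[ 2.56640146e-01  3.34575304e-02 -3.64995789e+01]
gear far edge rel [[ 36.54122302   3.01765098   3.0093153 ]
 [  0.19238219 -32.32160132  33.19031608]
 [  7.56675958   7.4684421    7.54356073]]
```

Call:
send_rows(series=[{"ax": 0, "ay": 0, "az": 0.016, "dx": 0.6, "dy": -4, "dz": 0, "hand": 1}, {"ax": 0, "ay": 0, "az": 0.016, "dx": 1.21, "dy": -8, "dz": 1, "hand": 1}, {"ax": 0, "ay": 0, "az": 0.016, "dx": 1.21, "dy": -9.6, "dz": 3, "hand": 1}, {"ax": 0, "ay": 0, "az": 0.016, "dx": 1.21, "dy": -9.6, "dz": 6, "hand": 1}, {"ax": 0, "ay": 0, "az": 0.016, "dx": 1.21, "dy": -9.6, "dz": 8, "hand": 1}, {"ax": 0, "ay": 0, "az": 0.016, "dx": 1.21, "dy": -9.6, "dz": 8.4, "hand": 1}, {"ax": 0, "ay": 0, "az": 0.016, "dx": 1.21, "dy": -9.6, "dz": 8.4, "hand": 1}, {"ax": 0, "ay": 0, "az": 0.016, "dx": 1.21, "dy": -9.6, "dz": 8.4, "hand": 1}, {"ax": 0, "ay": 0, "az": 0.016, "dx": 1.21, "dy": -9.6, "dz": 8.4, "hand": 1}])

```text
clock: 5.3
eef_pos: [532.1, -179.8, 137.3]
tool_rot: [-3.141, 0.003, 3.059]
force: [0.5, 0.6, -6.0]
width: 23.6
gripper_force: 60.6
```

```bash
python3 - <<'E'
from h import *
s=read_state();print(s["eef_pos"],np.degrees(s["tool_rot"]),s["force"],s["torque"])
for n in("side","wrist"):
  im=get_image(n);save(im,n+"2.png");np.save(n+"2.npy",im,allow_pickle=True)
im=np.load("side2.npy",allow_pickle=True).item();u=proj(im,[530,-178,60])[0].astype(int);print(u)
x,y=u;p=im["pixels"][y-75:y+45,x-80:x+80];cv2.imwrite("pics/sc2.png",cv2.resize(p,(800,600),interpolation=cv2.INTER_CUBIC)[:,:,::-1])
E
```

```text
[ 532.08944032 -179.82879803  137.3088142 ] [-1.79971958e+02  1.47180183e-01  1.75291994e+02] [ 0.49870913  0.57092143 -6.02700132] [ 0.03468119  0.10015865 -0.03374979]
[363 297]
```

View pics/sc2.png

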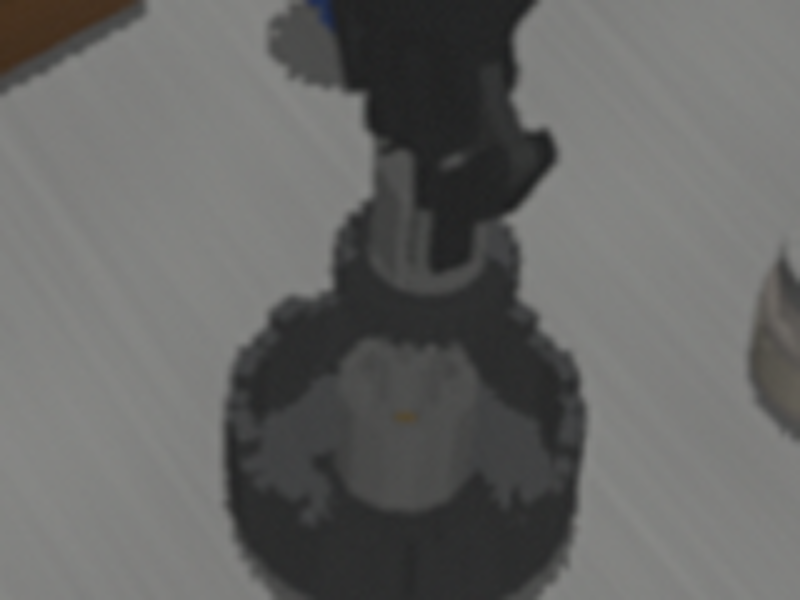

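Side crop: gear hangs centred at about x 427 over the hub at x 410 (crop pixels, 5x), clear of the mouth. Checking settling and the projected prediction.

```bash
python3 - <<'E'
from h import *
s=read_state();print(s["eef_pos"],np.degrees(s["tool_rot"]))
im=np.load("side2.npy",allow_pickle=True).item()
f=lambda X:(proj(im,X)[0]-[363-80,297-75])*5
e=np.array([532.1,-179.8,137.3])
print("gear base/top",f(e+[0,0,-23.5]),f(e+[0,0,-7.5]),"hub",f([530.1,-178,60]),"nose",f(e+[0,0,-63]))
for a in(0,90,180,270):
  r=np.radians(a);print(a,f(e+[34*np.cos(r),34*np.sin(r),-7.5]),f([530.1+26*np.cos(r),-178+26*np.sin(r),60]))
E
```

```text
[ 531.70288969 -179.91003598  137.0508917 ] [-1.79978172e+02  1.10532593e-01  1.75274001e+02]
gear base/top [414.99251605 281.0241031 ] [417.16505312 250.18906915] hub [400.87608648 378.91016038] nose [409.7769341  354.46751487]
0 [497.25916897 217.85234293] [459.83394983 354.14351504]
90 [368.60762598 191.39667332] [365.45329374 333.91889752]
180 [335.09898721 283.22133325] [340.88479144 404.03216157]
270 [467.61154769 311.28761485] [437.28449107 425.14198447]
```

Call:
send_rows(series=[{"ax": 0, "ay": 0, "az": 0, "dx": 0.17, "dy": 0.18, "dz": 0.5, "hand": 1}, {"ax": 0, "ay": 0, "az": 0, "dx": 0.17, "dy": 0.18, "dz": 1.0, "hand": 1}, {"ax": 0, "ay": 0, "az": 0, "dx": 0.17, "dy": 0.18, "dz": 1.1, "hand": 1}, {"ax": 0, "ay": 0, "az": 0, "dx": 0.17, "dy": 0.18, "dz": 1.1, "hand": 1}, {"ax": 0, "ay": 0, "az": 0, "dx": 0.17, "dy": 0.18, "dz": 1.1, "hand": 1}, {"ax": 0, "ay": 0, "az": 0, "dx": 0.17, "dy": 0.18, "dz": 1.1, "hand": 1}])

```text
clock: 6.0
eef_pos: [529.6, -178.0, 125.1]
tool_rot: [-3.142, 0.0, 3.059]
force: [-0.1, -1.0, -5.0]
width: 23.5
gripper_force: 60.8
```

Call:
send_rows(series=[{"ax": 0, "ay": 0, "az": 0, "dx": -0.04, "dy": 0, "dz": 0.4, "hand": 1}, {"ax": 0, "ay": 0, "az": 0, "dx": -0.04, "dy": 0, "dz": 0.8, "hand": 1}, {"ax": 0, "ay": 0, "az": 0, "dx": -0.04, "dy": 0, "dz": 1.1, "hand": 1}, {"ax": 0, "ay": 0, "az": 0, "dx": -0.04, "dy": 0, "dz": 1.4, "hand": 1}, {"ax": 0, "ay": 0, "az": 0, "dx": -0.04, "dy": 0, "dz": 1.7, "hand": 1}, {"ax": 0, "ay": 0, "az": 0, "dx": -0.04, "dy": 0, "dz": 2.0, "hand": 1}, {"ax": 0, "ay": 0, "az": 0, "dx": -0.04, "dy": 0, "dz": 2.0, "hand": 1}, {"ax": 0, "ay": 0, "az": 0, "dx": -0.04, "dy": 0, "dz": 2.0, "hand": 1}])

```text
clock: 6.8
eef_pos: [529.8, -178.0, 104.9]
tool_rot: [3.142, -0.0, 3.059]
force: [-0.2, -0.3, -5.2]
width: 23.4
gripper_force: 60.8
```

```bash
python3 -c "
from h import *
s=read_state();print(s['eef_pos'],np.degrees(s['tool_rot']),s['force'],s['torque'])"
```

```text
[ 529.81012265 -177.98449962  104.93629371] [ 1.79996966e+02 -7.33719469e-03  1.75254724e+02] [-0.1756376  -0.317193   -5.21969389] [ 0.018788   -0.00777471  0.01442176]
```

Splines are entering freely. Continuing down.

Call:
send_rows(series=[{"ax": 0, "ay": 0, "az": 0, "dx": 0, "dy": 0, "dz": 0.3, "hand": 1}, {"ax": 0, "ay": 0, "az": 0, "dx": 0, "dy": 0, "dz": 0.6, "hand": 1}, {"ax": 0, "ay": 0, "az": 0, "dx": 0, "dy": 0, "dz": 0.9, "hand": 1}, {"ax": 0, "ay": 0, "az": 0, "dx": 0, "dy": 0, "dz": 1.2, "hand": 1}, {"ax": 0, "ay": 0, "az": 0, "dx": 0, "dy": 0, "dz": 1.4, "hand": 1}, {"ax": 0, "ay": 0, "az": 0, "dx": 0, "dy": 0, "dz": 1.6, "hand": 1}, {"ax": 0, "ay": 0, "az": 0, "dx": 0, "dy": 0, "dz": 1.6, "hand": 1}, {"ax": 0, "ay": 0, "az": 0, "dx": 0, "dy": 0, "dz": 1.6, "hand": 1}])

```text
clock: 7.6
eef_pos: [529.9, -178.0, 89.9]
tool_rot: [-3.142, 0.0, 3.059]
force: [-1.7, 2.0, 5.8]
width: 23.5
gripper_force: 62.4
```

Call:
send_rows(series=[{"ax": 0, "ay": 0, "az": 0, "dx": 0, "dy": 0, "dz": 0.2, "hand": 1}, {"ax": 0, "ay": 0, "az": 0, "dx": 0, "dy": 0, "dz": 0.4, "hand": 1}, {"ax": 0, "ay": 0, "az": 0, "dx": 0, "dy": 0, "dz": 0.55, "hand": 1}, {"ax": 0, "ay": 0, "az": 0, "dx": 0, "dy": 0, "dz": 0.7, "hand": 1}, {"ax": 0, "ay": 0, "az": 0, "dx": 0, "dy": 0, "dz": 0.7, "hand": 1}, {"ax": 0, "ay": 0, "az": 0, "dx": 0, "dy": 0, "dz": 0.7, "hand": 1}, {"ax": 0, "ay": 0, "az": 0, "dx": 0, "dy": 0, "dz": 0.7, "hand": 1}])

```text
clock: 8.3
eef_pos: [530.0, -178.0, 83.6]
tool_rot: [-3.141, 0.001, 3.059]
force: [-4.3, 2.5, 10.3]
width: 23.3
gripper_force: 63.4
```

Call:
send_rows(series=[{"ax": 0, "ay": 0, "az": 0, "dx": 0, "dy": 0, "dz": 0.1, "hand": 1}, {"ax": 0, "ay": 0, "az": 0, "dx": 0, "dy": 0, "dz": 0.2, "hand": 1}, {"ax": 0, "ay": 0, "az": 0, "dx": 0, "dy": 0, "dz": 0.2, "hand": 1}, {"ax": 0, "ay": 0, "az": 0, "dx": 0, "dy": 0, "dz": 0.2, "hand": 1}, {"ax": 0, "ay": 0, "az": 0, "dx": 0, "dy": 0, "dz": 0.2, "hand": 1}])

```text
clock: 8.8
eef_pos: [530.0, -178.0, 83.4]
tool_rot: [-3.141, 0.001, 3.059]
force: [-6.9, 2.9, 27.5]
width: 23.3
gripper_force: 65.5
```

```bash
python3 - <<'E'
from h import *
im=get_image("side");s=read_state();print(s["eef_pos"],s["force"])
p=im["pixels"][215:335,283:443];p=(255*(p/255.)**.6).astype(np.uint8);cv2.imwrite("pics/sc3.png",cv2.resize(p,(800,600),interpolation=cv2.INTER_CUBIC)[:,:,::-1])
E
```

```text
[ 529.95957393 -178.0394872    83.43837287] [-7.6942164   2.16654525 28.10642872]
```

View pics/sc3.png

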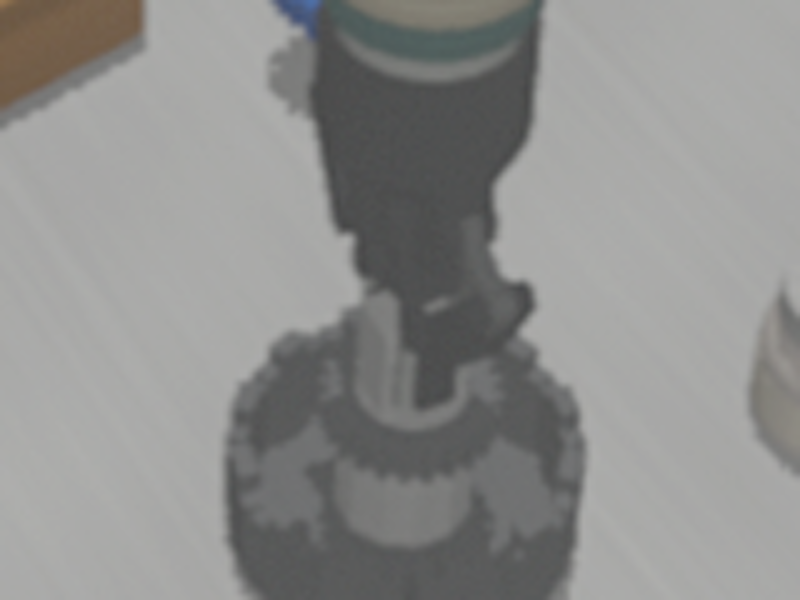

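The gear, at about (410,440) in the crop, sits flush on the hub with no visible gap. Both the force and the height match home.

```bash
python3 -c "
from cell import finish_job
print(finish_job())"
```

```text
the job is handed in; nothing more can be done
None
```

The splined rotor is in the hub and held pressed fully home against the spring; the wrist force jumped to 28 N at the expected home height, the side view shows the gear flush on the hub, and I handed the job in at about 9 s.

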